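# Keep the gearbox parts in order: wash rack to assembly rack

## Robot

A 7-joint arm with a two-finger parallel gripper is mounted at the origin on the work surface. World frame = base frame: x ahead of the robot, y to its left, z up, the work surface at z = 0. Lengths are in m, angles in degrees, forces in N, time in s.
With the tool pointing down it reaches from about 0.35 to 0.9 m from the base axis. Payload 7.2 kg.
Tool frame: the origin (TCP) lies at the very end of the fingers, on their centre line; the grasp point (between the pads) lies 19 mm behind it; z points along the fingers, y is the line along which they close (so a half turn about z gives the same grasp; the last joint's range is limited). The gripper opens to 85 mm and grips with 20 to 120 N. Pads are 22 mm wide; open, the fingers measure 114 mm over their backs; the gripper's body (76 mm by 85 mm) begins 54 mm behind the grasp point. The pads swing forward as they close: fully open they stand 13 mm farther back than shut.
Start: joints at [-3.908, 23.554, -0.728, 91.456, 0.321, 64.991, -4.71], TCP at [0.625, -0, 0.231] pointing down, gripper open.
Joint ranges: [-169.25, 169.25], [-16.82, 113.86], [-84.01, 82.57], [7.8, 145.47], [-59.2, 239.2], [7.22, 106.19], [-163.78, 163.78]. Speed limits (degrees/s): [136.94, 136.94, 172.46, 172.46, 180, 180, 180].

## Interface

Orientations are given as [roll, pitch, yaw] about the fixed x, y, z axes, in that order (R = Rz(yaw) Ry(pitch) Rx(roll)).
In Python, from station import readout, optics, ctrl, search_frame, masks_of, mark_of gives the robot as it stands.
- The arm moves only by the tool step_arm, never from a script. Its argument "rows" is a list of rows, each a list of 6 numbers: the shift along the tool's x, y, z in normalised numbers (1 is 40 cm), then the turn, a rotation vector about the tool's x, y, z in fractions of the full range, 1 being 120 degrees. A call has 1 to 12 rows; each row is the pose to reach, as a shift and turn from the pose commanded when the call began, along the tool's axes at that moment; what a row does not reach only later rows make up. A row lasts 1/10 s, in which the tool goes at most 50 mm and 8.59 degrees, less where a joint would pass 70% of its speed; a pose out of reach is approached as far as the arm can. A shift or turn number past 1, either way, is cut back to 1. A call with a gripper value outside its range is refused whole. "gripper" is the opening, from 0 (shut) to 1 (fully open), set as the call begins (left out, the last holds). The fingers move at their own pace and stop on an object; the grip force is fixed at half the most. Time passes only in rows, so rows that repeat a pose let the fingers close. It gives the time, the measured TCP pose, the force, the opening and the grip force at its end, in the units of the state.
- readout.get_state(): the state, without advancing time (a new reading comes with each control period).
- optics.get_image(name): name is "scene" or "side" or "wrist"; returns a dict with "img" (480x640x3 uint8, red, green, blue), "z_map" (480x640 float32, m along the optical axis (not along the pixel's ray), 0 where there is no reading), "fx", "fy", "cx", "cy" (pixels), "extrinsics" (4x4, takes a point from camera to world coordinates); the wrist camera has in their place "tool_from_camera" (4x4, takes a point from camera to tool coordinates, whose origin is the TCP and whose axes are the flange's). Camera axes: x right, y up, looking along -z (the intrinsics and any distortion apply to the point x, -y, -z); pixel columns grow to the right and rows downward; lengths in m; the calibration is good to about 2 mm. A picture is of the moment at which its call begins: read the wrist's pose just before it.
- ctrl.close_job(): hands the job in; it is judged then, once.
Trained networks look in the newest picture that a camera, given by its name, has taken for a name from the list of things; names that differ only in an ending like _2 or _b are one class to them, and where a whole thing is asked for, a point or a joint stands for the part that bears it (a point fixed in the world has none). Each returns a list of dicts, best first, with "confidence" (0 to 1); they miss things now and then, are a little off and sometimes report something else, mostly with a low value. They report only what shows in the picture. A call takes as long as a camera call. They do not tell look-alikes from the thing itself.
- search_frame(query, camera): "box" ([left, top, width, height] in pixels, round what is visible of it).
- masks_of(query, camera): "region" (480x640 bool, what is visible of it) and "box" ([left, top, width, height] in pixels, round what is visible of it).
- mark_of(query, camera): "xy" ([column, row] in pixels: a listed point, or the origin of a listed thing).
The state is a dict: "clock": time; "joint_pos": joint angles; "qvel": joint speeds; "joint_torque": joint torques, N m; "eef_pos": TCP position; "orientation": TCP orientation; "force": force on the tool from outside, world axes, zero at the start; "wrist_torque": the same for the moment, N m; "finger_gap": finger opening in m; "finger_force": force on a finger pad.
Only numpy, scipy, OpenCV 4.12 (cv2) and the standard library are available. Lean on these libraries where they do the work, as an engineer would, in place of code of your own. Each camera call takes 0.05 s, during which the arm holds its last target. There are 200 camera calls.

## Task

The gear, pinion, bearing and spacer sleeve off a gearbox shaft are drying on the pins of the blue metal wash rack, in the order they belong on the shaft. Move them onto the pins of the wooden assembly rack in the same order from left to right, one part on each pin. Lower each one over its pin, the same way up, until it lies flat on the board, without dropping it, and leave them all there released and still.

Things in the scene. Friction and masses are not known exactly. Their poses are not given: they have to be found in the camera images.
- wash_rack: Start rack, fixed: blue painted metal plate 90 (x) by 310 mm (y) with a loop handle 38 mm high at each end (y = +-150 mm). Origin: centre of its underside; top face 18 mm above it. Wash pins in a row on its y axis at y = +112.5, +37.5, -37.5, -112.5 mm. +y is left as the robot sees it (turned at most 0.18 rad). May be the nearer or the farther rack.
- assembly_rack: Target rack, fixed, empty at the start: pale wooden board 90 (x) by 310 mm (y) with four steel pins, 10 mm diameter, 50 mm tall, tapered tips. Origin: centre of its underside; top face 28 mm above it. Pins in a row on its y axis at y = +112.5, +37.5, -37.5, -112.5 mm. +y is left as the robot sees it (turned at most 0.18 rad); equal y means equal place in the order.
- gear: Wide, flat spur gear with 22 teeth and a recessed web: 60 mm outside diameter over the teeth, 20 mm high, 30 mm bore, about 0.34 kg. Loose plain steel part, round, with a bore right through; stands flat over a wash pin at the start. Origin on its axis at its underside, z up along the axis.
- pinion: Narrow, tall toothed pinion with 17 teeth: 47.5 mm outside diameter over the teeth, 36 mm high, 28 mm bore, about 0.24 kg. Loose plain steel part, round, with a bore right through; stands flat over a wash pin at the start. Origin on its axis at its underside, z up along the axis.
- bearing: Ball bearing, smooth outside, balls visible between its two rings: 55 mm outside diameter, 19 mm high, 30 mm bore, about 0.16 kg. Loose plain steel part, round, with a bore right through; stands flat over a wash pin at the start. Origin on its axis at its underside, z up along the axis.
- sleeve: Plain smooth spacer tube, the tallest and slimmest part: 38 mm outside diameter, 46 mm high, 30 mm bore, about 0.15 kg. Loose plain steel part, round, with a bore right through; stands flat over a wash pin at the start. Origin on its axis at its underside, z up along the axis.
- wash_pin_a: Upright steel pin, 10 mm diameter, 50 mm tall, tapered tip, fixed on the wash rack. Origin on its axis at its foot, on the rack's top face. At the start the gear stands over this pin; which of the four places along the rack it takes changes from start to start. The four wash pins look alike and never move.
- wash_pin_b: Upright steel pin, 10 mm diameter, 50 mm tall, tapered tip, fixed on the wash rack. Origin on its axis at its foot, on the rack's top face. At the start the pinion stands over this pin; which of the four places along the rack it takes changes from start to start. The four wash pins look alike and never move.
- wash_pin_c: Upright steel pin, 10 mm diameter, 50 mm tall, tapered tip, fixed on the wash rack. Origin on its axis at its foot, on the rack's top face. At the start the bearing stands over this pin; which of the four places along the rack it takes changes from start to start. The four wash pins look alike and never move.
- wash_pin_d: Upright steel pin, 10 mm diameter, 50 mm tall, tapered tip, fixed on the wash rack. Origin on its axis at its foot, on the rack's top face. At the start the sleeve stands over this pin; which of the four places along the rack it takes changes from start to start. The four wash pins look alike and never move.
Mind the look-alikes: they are no part of the job. Leave any green or red look-alike of the bearing alone.

How it is judged:
By the outcome, as a careful person would: the job done as asked, in the order asked, and still so for the second after the job is handed in, with the robot touching nothing.
It also fails if it takes over 80 s, if anything falls off the work surface, if the arm or the gripper's body presses on something with over 40 N, if the wrist force passes 120 N, or if a joint passes its speed limit or range.

## Working session

There is one attempt and no reset: what is moved stays moved. The work goes in short steps, Python scripts to look and compute and a tool call to move; the robot and the scene stay as the last step left them, time stands still between calls to the robot, and variables do not carry over. Pictures are saved under pics/ and viewed, at most 14 in all, crops included, and the job is handed in when it is done.

Besides the shell and the picture viewer there is one more tool, called after "Emit:" as name(argument=value, ...), one argument or row to a line, values as JSON. step_arm: Moves the arm, as the interface text tells. Its arguments: {"type":"object","properties":{"rows":{"type":"array"},"gripper":{"type":"number"}},"required":["rows"]}

```bash
mkdir -p pics; python3 - <<'E'
from station import *
import cv2,numpy as np
s=readout.get_state();print({k:np.round(v,3).tolist() for k,v in s.items()})
for c in ["scene","side"]:
    d=optics.get_image(c);cv2.imwrite(f"pics/{c}0.png",d["img"][:,:,::-1])
    print(c,d["fx"],d["fy"],d["cx"],d["cy"],d["extrinsics"].round(3).tolist(),[k for k in d])
    for q in ["gear","pinion","bearing","sleeve","wash_rack","assembly_rack"]:
        print(q,[(np.round(r["box"]).tolist(),round(r["confidence"],2)) for r in search_frame(q,c)])
E
```

```text
{'clock': 0.0, 'joint_pos': [-3.908, 23.599, -0.727, 91.503, 0.322, 64.99, -4.709], 'qvel': [0.029, 0.013, -0.032, 0.006, 0.035, -0.107, 0.049], 'joint_torque': [-0.001, -60.064, 0.681, -29.942, 0.014, 0.01, 0.0], 'eef_pos': [0.625, -0.0, 0.23], 'orientation': [-179.909, 0.008, 90.002], 'force': [0.287, -0.25, 0.242], 'wrist_torque': [-0.027, -0.025, 0.009], 'finger_force': 0.0, 'finger_gap': 0.085}
scene 447.04455622503684 447.04455622503684 316.72283192218185 242.105497871914 [[0.029, -0.629, 0.777, 1.079], [0.999, 0.006, -0.032, 0.004], [0.015, 0.778, 0.629, 0.464], [0.0, 0.0, 0.0, 1.0]] ['img', 'z_map', 'fx', 'fy', 'cx', 'cy', 'extrinsics']
gear [([224.0, 284.0, 48.0, 45.0], 0.6)]
pinion [([288.0, 280.0, 35.0, 37.0], 0.96), ([246.0, 280.0, 5.0, 29.0], 0.52)]
bearing [([415.0, 306.0, 44.0, 37.0], 0.86), ([336.0, 283.0, 46.0, 38.0], 0.85), ([432.0, 261.0, 36.0, 34.0], 0.74)]
sleeve [([170.0, 275.0, 39.0, 43.0], 0.76)]
wash_rack [([150.0, 271.0, 247.0, 81.0], 0.6), ([222.0, 285.0, 48.0, 40.0], 0.5)]
assembly_rack []
side 621.7812711745089 621.7812711745089 317.55275629191215 244.83956480300904 [[-0.864, 0.338, -0.372, 0.201], [-0.503, -0.595, 0.627, 0.606], [-0.009, 0.729, 0.684, 0.713], [0.0, 0.0, 0.0, 1.0]] ['img', 'z_map', 'fx', 'fy', 'cx', 'cy', 'extrinsics']
gear [([268.0, 196.0, 37.0, 25.0], 0.68), ([279.0, 191.0, 11.0, 18.0], 0.19)]
pinion [([251.0, 217.0, 26.0, 36.0], 0.73), ([304.0, 166.0, 6.0, 13.0], 0.69)]
bearing [([194.0, 332.0, 42.0, 39.0], 0.9), ([165.0, 292.0, 37.0, 38.0], 0.89), ([218.0, 251.0, 38.0, 32.0], 0.71)]
sleeve [([298.0, 166.0, 19.0, 31.0], 0.96)]
wash_rack []
assembly_rack [([284.0, 218.0, 144.0, 164.0], 0.72)]
```

View pics/scene0.png

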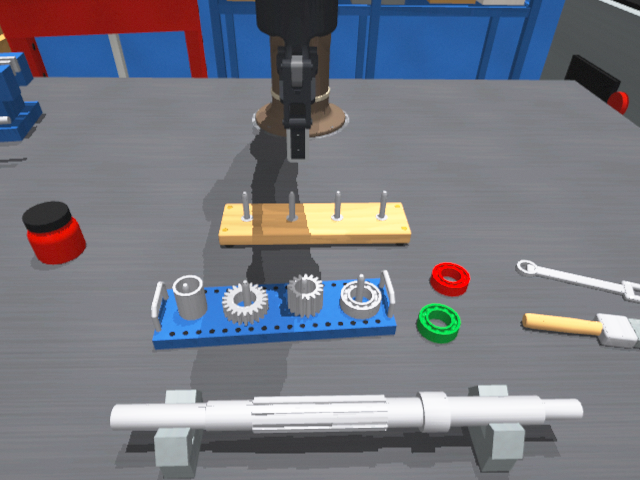

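View pics/side0.png

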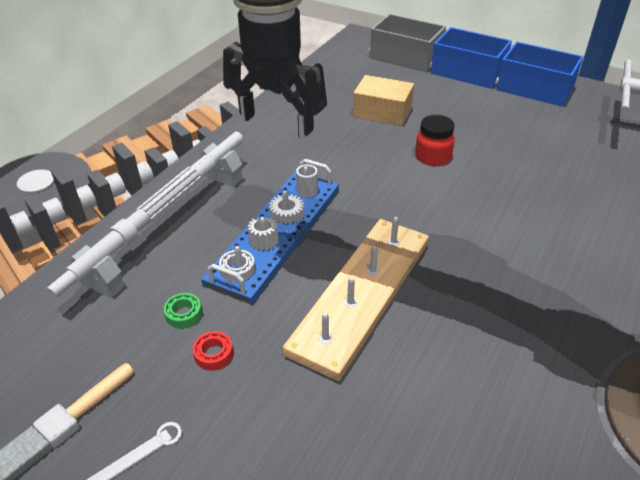

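The scene view faces the robot, so image right is +y. On the blue rack, left to right as the robot sees it, are the bearing (360,297), pinion (305,295), gear (245,302) and sleeve (190,297). The wooden board is nearer the robot.

There are three bearing candidates: grey (360,297), green (439,322) and red (450,278). The grey one, on the blue rack, fits the description. I'll measure positions and check it in an enlarged crop.

```bash
cat > h.py <<'E'
from station import *
import cv2,numpy as np
def cloud(d):
    v,u=np.mgrid[0:480,0:640];z=d["z_map"]
    P=np.stack([(u-d["cx"])/d["fx"]*z,-(v-d["cy"])/d["fy"]*z,-z],-1)
    E=d["extrinsics"];return P@E[:3,:3].T+E[:3,3]
E
python3 - <<'E'
from h import *
for c in ["scene","side"]:
    d=optics.get_image(c);P=cloud(d);ok=d["z_map"]>0
    hsv=cv2.cvtColor(d["img"],cv2.COLOR_RGB2HSV).astype(int);H,S,V=hsv[...,0],hsv[...,1],hsv[...,2]
    inb=ok&(P[...,0]>.35)&(P[...,0]<.95)&(abs(P[...,1])<.35)
    if c=="scene": cv2.imwrite("pics/crop.png",cv2.resize(d["img"][250:350,140:480,::-1],None,fx=2.3,fy=2.3,interpolation=cv2.INTER_CUBIC))
    for n,m,h in [("wood",(H>8)&(H<32)&(S>70),.028),("blue",(H>100)&(H<125)&(S>120),.018)]:
        m=inb&m&(abs(P[...,2]-h)<.006);q=P[m]
        (nl,lab,st,_)=cv2.connectedComponentsWithStats(cv2.morphologyEx(m.astype(np.uint8),cv2.MORPH_CLOSE,np.ones((9,9))))
        k=1+st[1:,4].argmax();q=P[m&(lab==k)]
        print(c,n,len(q),np.median(q[:,2]).round(4),cv2.minAreaRect((q[:,:2]*1000).astype(np.float32)))
    for q in ["gear","pinion","bearing","sleeve"]:
        for r in masks_of(q,c)[:3]:
            p=P[r["region"]&ok];zt={"gear":.038,"pinion":.054,"bearing":.037,"sleeve":.064}[q]
            t=p[abs(p[:,2]-zt)<.004]
            if len(t)>20:
                ctr,rad=cv2.minEnclosingCircle((t[:,:2]*1000).astype(np.float32))
                print(c,q,round(r["confidence"],2),len(t),np.round(ctr,1),round(rad,1),np.median(t[:,2]).round(4),r["box"])
    # shaft extents
    m=inb&(P[...,0]>.76)&(P[...,2]>.03);print("far stuff x min",np.percentile(P[m][:,0],1) if m.any() else None, P[m][:,2].max() if m.any() else None)
E
```

```text
scene wood 5474 0.0258 ((472.4359130859375, 23.528289794921875), (92.62421417236328, 309.9967956542969), 0.3142439126968384)
scene blue 6619 0.0161 ((663.51416015625, -32.9005126953125), (93.80821990966797, 310.3927307128906), 3.5495524406433105)
scene gear 0.7 706 [667.2 -73.4] 30.7 0.0359 [221.1, 285.0, 49.2, 40.4]
scene pinion 0.87 376 [662.1   6. ] 23.9 0.0517 [287.0, 276.7, 36.0, 40.3]
scene bearing 0.6 472 [661.4  80.7] 27.7 0.0347 [336.9, 282.2, 47.3, 38.1]
scene sleeve 0.67 222 [ 668.  -142.9] 19.2 0.0618 [171.3, 273.1, 35.4, 47.2]
far stuff x min 0.8177022259251795 0.07372215348965422
side wood 5191 0.0292 ((469.91534423828125, 24.3912353515625), (90.90351104736328, 312.44549560546875), 0.4764418601989746)
side blue 2965 0.0192 ((661.4669799804688, -31.946823120117188), (92.26950073242188, 312.6721496582031), 3.5935652256011963)
side gear 0.72 456 [663.1 -71.9] 31.3 0.0386 [268.1, 196.6, 34.4, 24.8]
side pinion 0.64 310 [658.6   7.2] 24.9 0.0544 [246.4, 218.1, 30.5, 33.2]
side bearing 0.84 397 [657.6  81.2] 28.2 0.0371 [219.6, 251.9, 34.8, 30.3]
side sleeve 0.76 140 [ 664.3 -141. ] 20.2 0.0641 [298.6, 164.6, 19.7, 29.4]
far stuff x min 0.8026777381682633 0.0779798019913196
```

View pics/crop.png

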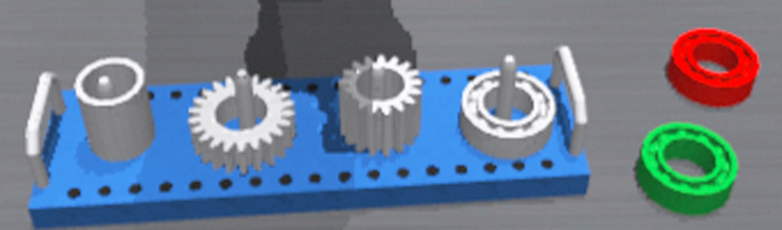

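The crop confirms the grey bearing at the right end of the rack (crop ≈ (508,112)), with the green and red look-alikes off the rack. The tool's x, y and z axes are world +y, +x and down. Bearing first.

Careful with the scale: shifts go in shares of 40 cm and turns go in shares of 120 degrees. That gives: 213 mm / 400 = 0.5325, 210 mm / 400 = 0.525.

Emit:
step_arm(
  rows=[
    [0.0675, 0.03, 0, 0, 0, 0],
    [0.135, 0.06, 0.05, 0, 0, 0],
    [0.2025, 0.0875, 0.125, 0, 0, 0],
    [0.2025, 0.0875, 0.2125, 0, 0, 0],
    [0.2025, 0.0875, 0.3, 0, 0, 0],
    [0.2025, 0.0875, 0.375, 0, 0, 0],
    [0.2025, 0.0875, 0.4375, 0, 0, 0],
    [0.2025, 0.0875, 0.48, 0, 0, 0],
    [0.2025, 0.0875, 0.51, 0, 0, 0],
    [0.2025, 0.0875, 0.525, 0, 0, 0],
    [0.2025, 0.0875, 0.5325, 0, 0, 0],
    [0.2025, 0.0875, 0.5325, 0, 0, 0],
  ],
  gripper=1,
)

```text
clock: 2.4
eef_pos: [0.6605, 0.081, 0.0189]
orientation: [179.9, -0.0, 90.0]
force: [0.5, -0.2, -0.7]
finger_gap: 0.0855
finger_force: 0.0
```

Emit:
step_arm(
  rows=[
    [0, 0, 0, 0, 0, 0],
    [0, 0, 0, 0, 0, 0],
    [0, 0, 0, 0, 0, 0],
    [0, 0, 0, 0, 0, 0],
    [0, 0, 0, 0, 0, 0],
    [0, 0, 0, 0, 0, 0],
    [0, 0, 0, 0, 0, 0],
    [0, 0, 0, 0, 0, 0],
    [0, 0, 0, 0, 0, 0],
    [0, 0, 0, 0, 0, 0],
  ],
  gripper=0,
)

```text
clock: 3.4
eef_pos: [0.6606, 0.0811, 0.0199]
orientation: [179.9, -0.0, 90.0]
force: [-2.3, -0.4, 8.0]
finger_gap: 0.0528
finger_force: 61.5
```

In the tool's units: -84 mm / 400 = -0.21, -82 mm / 400 = -0.205.

Emit:
step_arm(
  rows=[
    [0, 0, -0.0075, 0, 0, 0],
    [0, 0, -0.02, 0, 0, 0],
    [0, 0, -0.04, 0, 0, 0],
    [0, 0, -0.07, 0, 0, 0],
    [0, 0, -0.1, 0, 0, 0],
    [0, 0, -0.13, 0, 0, 0],
    [0, 0, -0.16, 0, 0, 0],
    [0, 0, -0.185, 0, 0, 0],
    [0, 0, -0.205, 0, 0, 0],
    [0, 0, -0.21, 0, 0, 0],
    [0, 0, -0.21, 0, 0, 0],
  ],
)

```text
clock: 4.5
eef_pos: [0.6601, 0.081, 0.1026]
orientation: [180.0, -0.0, 90.0]
force: [-0.5, 0.2, -1.2]
finger_gap: 0.0529
finger_force: 63.1
```

```bash
python3 - <<'E'
from h import *
s=readout.get_state();print(s["finger_gap"],s["finger_force"],s["force"],s["eef_pos"])
d=optics.get_image("side");P=cloud(d)
cv2.imwrite("pics/s1.png",d["img"][100:340,150:470,::-1].repeat(2,0).repeat(2,1))
for r in masks_of("bearing","side"):
    p=P[r["region"]];p=p[(p[:,2]>.06)]
    if len(p): print(r["confidence"],r["box"],p.min(0),p.max(0))
E
```

```text
0.05294856154120763 63.09096174314618 [-0.51441878  0.15292558 -1.23834418] [0.66008161 0.08100635 0.10258207]
0.96 [165.1, 290.3, 36.8, 37.3] [0.20057054 0.60649186 0.71274359] [0.20057054 0.60649186 0.71274359]
0.64 [191.5, 328.1, 45.5, 44.7] [0.20057054 0.60649186 0.71274359] [0.20057054 0.60649186 0.71274359]
0.6 [212.2, 210.5, 32.8, 32.7] [0.20057054 0.05474368 0.10074741] [0.68899105 0.60649186 0.71274359]
```

View pics/s1.png

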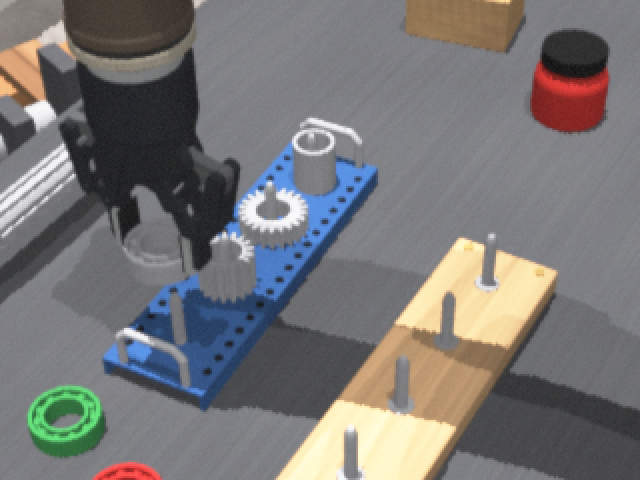

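The bearing is held level and clear of its pin, with its underside at about z = 0.101. Carrying it to the leftmost (+y) wooden pin.

In the tool's units: -189 mm / 400 = -0.4725, -184 mm / 400 = -0.46.

Emit:
step_arm(
  rows=[
    [0.0125, -0.0375, 0, 0, 0, 0],
    [0.035, -0.1125, 0, 0, 0, 0],
    [0.0575, -0.1925, 0, 0, 0, 0],
    [0.08, -0.2725, 0, 0, 0, 0],
    [0.1025, -0.35, 0, 0, 0, 0],
    [0.1225, -0.4175, 0, 0, 0, 0],
    [0.135, -0.46, 0, 0, 0, 0],
    [0.14, -0.4725, 0, 0, 0, 0],
    [0.14, -0.4725, 0, 0, 0, 0],
    [0.14, -0.4725, 0, 0, 0, 0],
  ],
)

```text
clock: 5.6
eef_pos: [0.4721, 0.1368, 0.1023]
orientation: [179.9, -0.0, 90.0]
force: [-0.5, -0.4, -1.4]
finger_gap: 0.053
finger_force: 63.3
```

```bash
cat > chk.py <<'E'
from h import *
import sys
s=readout.get_state();t=s["eef_pos"];print(t,s["finger_gap"])
out=[]
for c in ["side","scene"]:
    d=optics.get_image(c);P=cloud(d)
    for r in masks_of(sys.argv[1],c):
        p=P[r["region"]&(d["z_map"]>0)]
        if len(p)<20: continue
        m=np.median(p,0);near=np.hypot(*(m-t)[:2])<.04
        if near: print(c,round(r["confidence"],2),"med",m.round(4),"p2",np.percentile(p,2,0).round(4),"p98",np.percentile(p,98,0).round(4))
    # assembly pins: points well above board
    m=(d["z_map"]>0)&(P[...,2]>.04)&(P[...,2]<.079)&(abs(P[...,0]-.471)<.03)
    for y in (.1365,.0615,-.0135,-.0885):
        q=P[m&(abs(P[...,1]-y)<.02)]
        if len(q): print(c,"pin",y,len(q),np.median(q,0).round(4))
E
python3 chk.py bearing
```

```text
[0.47213679 0.13675039 0.1023319 ] 0.053043630188747394
side 0.63 med [0.4752 0.1458 0.1173] p2 [0.4477 0.0774 0.0282] p98 [0.5112 0.1643 0.1224]
side pin 0.1365 115 [0.467  0.1402 0.0585]
side pin 0.0615 1 [0.4646 0.0631 0.0421]
side pin -0.0135 38 [ 0.469  -0.0118  0.0743]
side pin -0.0885 121 [ 0.4698 -0.0852  0.062 ]
scene 0.69 med [0.4862 0.1217 0.1133] p2 [0.4526 0.1094 0.1013] p98 [0.4984 0.1592 0.1177]
scene pin 0.1365 116 [0.4749 0.1353 0.0596]
scene pin 0.0615 115 [0.4751 0.0608 0.059 ]
scene pin -0.0135 115 [ 0.4755 -0.014   0.0588]
scene pin -0.0885 121 [ 0.4758 -0.0883  0.0593]
```

In the tool's units: 72.5 mm / 400 = 0.1813, 71.5 mm / 400 = 0.1788.

Emit:
step_arm(
  rows=[
    [0, -0.0025, 0.02, 0, 0, 0],
    [0, -0.0025, 0.05, 0, 0, 0],
    [0, -0.0025, 0.08, 0, 0, 0],
    [0, -0.0025, 0.11, 0, 0, 0],
    [0, -0.0025, 0.135, 0, 0, 0],
    [0, -0.0025, 0.155, 0, 0, 0],
    [0, -0.0025, 0.1675, 0, 0, 0],
    [0, -0.0025, 0.175, 0, 0, 0],
    [0, -0.0025, 0.1788, 0, 0, 0],
    [0, -0.0025, 0.1813, 0, 0, 0],
    [0, -0.0025, 0.1813, 0, 0, 0],
  ],
)

```text
clock: 6.9
eef_pos: [0.4702, 0.1371, 0.03]
orientation: [180.0, -0.0, 90.0]
force: [0.3, -0.3, -2.4]
finger_gap: 0.0531
finger_force: 63.3
```

Emit:
step_arm(
  rows=[
    [0, 0, 0.0013, 0, 0, 0],
    [0, 0, 0.0025, 0, 0, 0],
    [0, 0, 0.0025, 0, 0, 0],
    [0, 0, 0.0025, 0, 0, 0],
  ],
)

```text
clock: 7.3
eef_pos: [0.4703, 0.1371, 0.0298]
orientation: [179.9, -0.0, 90.0]
force: [-2.8, -1.5, 10.4]
finger_gap: 0.0526
finger_force: 64.3
```

Contact at 10 N, so the bearing is on the board. Releasing and rising.

Emit:
step_arm(
  rows=[
    [0, 0, 0, 0, 0, 0],
    [0, 0, 0, 0, 0, 0],
    [0, 0, 0, 0, 0, 0],
    [0, 0, 0, 0, 0, 0],
    [0, 0, 0, 0, 0, 0],
    [0, 0, 0, 0, 0, 0],
    [0, 0, 0, 0, 0, 0],
    [0, 0, 0, 0, 0, 0],
  ],
  gripper=1,
)

```text
clock: 8.1
eef_pos: [0.47, 0.137, 0.0287]
orientation: [-180.0, 0.0, 90.0]
force: [-0.2, 0.2, -0.7]
finger_gap: 0.0857
finger_force: 0.0
```

In the tool's units: -102 mm / 400 = -0.255, -97 mm / 400 = -0.2425.

Emit:
step_arm(
  rows=[
    [0, 0, -0.01, 0, 0, 0],
    [0, 0, -0.03, 0, 0, 0],
    [0, 0, -0.065, 0, 0, 0],
    [0, 0, -0.1125, 0, 0, 0],
    [0, 0, -0.1625, 0, 0, 0],
    [0, 0, -0.2125, 0, 0, 0],
    [0, 0, -0.2425, 0, 0, 0],
    [0, 0, -0.255, 0, 0, 0],
    [0, 0, -0.255, 0, 0, 0],
  ],
)

```text
clock: 9.0
eef_pos: [0.4703, 0.1371, 0.1313]
orientation: [179.9, -0.0, 90.0]
force: [0.0, 1.1, -0.1]
finger_gap: 0.0853
finger_force: 0.0
```

```bash
python3 chk.py bearing
```

```text
[0.47029328 0.13707925 0.13132975] 0.08532772616323031
side 0.66 med [0.4672 0.1449 0.0452] p2 [0.4439 0.1135 0.0294] p98 [0.4964 0.1644 0.0498]
side pin 0.1365 734 [0.4669 0.1395 0.0471]
side pin 0.0615 71 [0.4706 0.0651 0.0581]
side pin -0.0885 124 [ 0.4695 -0.0852  0.0605]
scene 0.97 med [0.4856 0.1334 0.0412] p2 [0.4504 0.1104 0.027 ] p98 [0.5001 0.1608 0.0459]
scene pin 0.1365 417 [0.4756 0.1345 0.0444]
scene pin 0.0615 114 [0.4752 0.0606 0.0595]
scene pin -0.0135 116 [ 0.4757 -0.014   0.059 ]
scene pin -0.0885 118 [ 0.476  -0.0885  0.0598]
```

The bearing lies flat over its pin (top at z ≈ 0.047). Now the pinion.

In the tool's units: 190 mm / 400 = 0.475, -130 mm / 400 = -0.325.

Emit:
step_arm(
  rows=[
    [-0.03, 0.045, 0, 0, 0, 0],
    [-0.09, 0.13, 0, 0, 0, 0],
    [-0.15, 0.22, 0, 0, 0, 0],
    [-0.21, 0.3075, 0, 0, 0, 0],
    [-0.27, 0.3925, 0, 0, 0, 0],
    [-0.31, 0.4525, 0, 0, 0, 0],
    [-0.325, 0.475, 0, 0, 0, 0],
    [-0.325, 0.475, 0, 0, 0, 0],
  ],
)

```text
clock: 10.0
eef_pos: [0.66, 0.0059, 0.1294]
orientation: [-179.9, 0.0, 89.9]
force: [-0.6, 0.2, -1.3]
finger_gap: 0.0852
finger_force: 0.0
```

In the tool's units: 110 mm / 400 = 0.275, 108 mm / 400 = 0.27.

Emit:
step_arm(
  rows=[
    [0, 0, 0.025, 0, 0, 0],
    [0, 0, 0.0625, 0, 0, 0],
    [0, 0, 0.105, 0, 0, 0],
    [0, 0, 0.1475, 0, 0, 0],
    [0, 0, 0.1875, 0, 0, 0],
    [0, 0, 0.225, 0, 0, 0],
    [0, 0, 0.2525, 0, 0, 0],
    [0, 0, 0.27, 0, 0, 0],
    [0, 0, 0.275, 0, 0, 0],
    [0, 0, 0.275, 0, 0, 0],
  ],
)

```text
clock: 11.0
eef_pos: [0.6601, 0.007, 0.0208]
orientation: [180.0, 0.0, 90.0]
force: [0.3, 0.5, -0.2]
finger_gap: 0.0853
finger_force: 0.0
```

Emit:
step_arm(
  rows=[
    [0, 0, 0, 0, 0, 0],
    [0, 0, 0, 0, 0, 0],
    [0, 0, 0, 0, 0, 0],
    [0, 0, 0, 0, 0, 0],
    [0, 0, 0, 0, 0, 0],
    [0, 0, 0, 0, 0, 0],
    [0, 0, 0, 0, 0, 0],
    [0, 0, 0, 0, 0, 0],
    [0, 0, 0, 0, 0, 0],
    [0, 0, 0, 0, 0, 0],
  ],
  gripper=0,
)

```text
clock: 12.0
eef_pos: [0.6607, 0.007, 0.0219]
orientation: [179.9, -0.0, 90.0]
force: [-1.6, 0.2, 5.9]
finger_gap: 0.0461
finger_force: 61.6
```

In the tool's units: -86 mm / 400 = -0.215, -84 mm / 400 = -0.21.

Emit:
step_arm(
  rows=[
    [0, 0, -0.0075, 0, 0, 0],
    [0, 0, -0.02, 0, 0, 0],
    [0, 0, -0.04, 0, 0, 0],
    [0, 0, -0.07, 0, 0, 0],
    [0, 0, -0.105, 0, 0, 0],
    [0, 0, -0.14, 0, 0, 0],
    [0, 0, -0.1725, 0, 0, 0],
    [0, 0, -0.1975, 0, 0, 0],
    [0, 0, -0.21, 0, 0, 0],
    [0, 0, -0.215, 0, 0, 0],
    [0, 0, -0.215, 0, 0, 0],
  ],
)

```text
clock: 13.1
eef_pos: [0.6599, 0.007, 0.1067]
orientation: [-180.0, -0.0, 90.0]
force: [0.3, -0.2, -1.9]
finger_gap: 0.0464
finger_force: 61.6
```

In the tool's units: -189 mm / 400 = -0.4725, -184 mm / 400 = -0.46.

Emit:
step_arm(
  rows=[
    [0.0125, -0.0375, 0, 0, 0, 0],
    [0.0325, -0.1125, 0, 0, 0, 0],
    [0.055, -0.1925, 0, 0, 0, 0],
    [0.0775, -0.2725, 0, 0, 0, 0],
    [0.1, -0.35, 0, 0, 0, 0],
    [0.12, -0.4175, 0, 0, 0, 0],
    [0.1325, -0.46, 0, 0, 0, 0],
    [0.1375, -0.4725, 0, 0, 0, 0],
    [0.1375, -0.4725, 0, 0, 0, 0],
    [0.1375, -0.4725, 0, 0, 0, 0],
  ],
)

```text
clock: 14.1
eef_pos: [0.4721, 0.0618, 0.1068]
orientation: [179.9, 0.0, 90.0]
force: [0.0, 0.0, -1.5]
finger_gap: 0.0464
finger_force: 61.9
```

```bash
python3 chk.py pinion
```

```text
[0.47212453 0.06177284 0.10683553] 0.04635238043654639
side 0.75 med [0.4724 0.0734 0.1308] p2 [0.4519 0.0459 0.1062] p98 [0.493  0.0857 0.1416]
side pin 0.1365 738 [0.4671 0.1392 0.0472]
side pin 0.0615 135 [0.4685 0.0645 0.0613]
side pin -0.0135 6 [ 0.4662 -0.0125  0.0435]
side pin -0.0885 1 [ 0.4666 -0.0878  0.0406]
scene 0.72 med [0.4863 0.0472 0.1234] p2 [0.4562 0.0377 0.1014] p98 [0.495  0.0835 0.1374]
scene pin 0.1365 420 [0.4756 0.1345 0.0444]
scene pin 0.0615 117 [0.4754 0.0608 0.0587]
scene pin -0.0135 117 [ 0.4755 -0.014   0.0587]
scene pin -0.0885 121 [ 0.476  -0.0885  0.0589]
```

In the tool's units: 75.5 mm / 400 = 0.1888, 75 mm / 400 = 0.1875.

Emit:
step_arm(
  rows=[
    [0, -0.0025, 0.02, 0, 0, 0],
    [0, -0.0025, 0.05, 0, 0, 0],
    [0, -0.0025, 0.08, 0, 0, 0],
    [0, -0.0025, 0.11, 0, 0, 0],
    [0, -0.0025, 0.1375, 0, 0, 0],
    [0, -0.0025, 0.16, 0, 0, 0],
    [0, -0.0025, 0.175, 0, 0, 0],
    [0, -0.0025, 0.1825, 0, 0, 0],
    [0, -0.0025, 0.1863, 0, 0, 0],
    [0, -0.0025, 0.1875, 0, 0, 0],
    [0, -0.0025, 0.1888, 0, 0, 0],
    [0, -0.0025, 0.1888, 0, 0, 0],
  ],
)

```text
clock: 15.5
eef_pos: [0.4703, 0.062, 0.0318]
orientation: [180.0, -0.0, 90.0]
force: [-1.2, -0.0, 1.6]
finger_gap: 0.0463
finger_force: 62.3
```

In the tool's units: 0.7 mm / 400 = 0.0018, 0.5 mm / 400 = 0.0013.

Emit:
step_arm(
  rows=[
    [0, 0, 0.0013, 0, 0, 0],
    [0, 0, 0.0018, 0, 0, 0],
    [0, 0, 0.0018, 0, 0, 0],
  ],
)

```text
clock: 15.8
eef_pos: [0.4703, 0.062, 0.0317]
orientation: [179.9, -0.0, 90.0]
force: [-4.7, -1.0, 12.5]
finger_gap: 0.0464
finger_force: 63.3
```

Emit:
step_arm(
  rows=[
    [0, 0, 0, 0, 0, 0],
    [0, 0, 0, 0, 0, 0],
    [0, 0, 0, 0, 0, 0],
    [0, 0, 0, 0, 0, 0],
    [0, 0, 0, 0, 0, 0],
    [0, 0, 0, 0, 0, 0],
    [0, 0, 0, 0, 0, 0],
    [0, 0, 0, 0, 0, 0],
  ],
  gripper=1,
)

```text
clock: 16.6
eef_pos: [0.47, 0.062, 0.0306]
orientation: [-180.0, 0.0, 90.0]
force: [-0.3, -0.0, -0.0]
finger_gap: 0.0856
finger_force: 0.0
```

In the tool's units: -100 mm / 400 = -0.25, -97 mm / 400 = -0.2425.

Emit:
step_arm(
  rows=[
    [0, 0, -0.01, 0, 0, 0],
    [0, 0, -0.03, 0, 0, 0],
    [0, 0, -0.065, 0, 0, 0],
    [0, 0, -0.1125, 0, 0, 0],
    [0, 0, -0.1625, 0, 0, 0],
    [0, 0, -0.2125, 0, 0, 0],
    [0, 0, -0.2425, 0, 0, 0],
    [0, 0, -0.25, 0, 0, 0],
    [0, 0, -0.25, 0, 0, 0],
  ],
)

```text
clock: 17.5
eef_pos: [0.4701, 0.062, 0.1308]
orientation: [180.0, -0.0, 90.0]
force: [-0.1, -0.3, 0.0]
finger_gap: 0.0857
finger_force: 0.0
```

```bash
python3 chk.py pinion|grep -v pin\ ; python3 - <<'E'
from h import *
for c in ["scene","side"]:
    d=optics.get_image(c);P=cloud(d)
    for q,zt in [("gear",.038),("sleeve",.064)]:
        for r in masks_of(q,c)[:2]:
            p=P[r["region"]&(d["z_map"]>0)];t=p[abs(p[:,2]-zt)<.004]
            if len(t)>20: print(c,q,cv2.minEnclosingCircle((t[:,:2]*1000).astype(np.float32)))
E
```

```text
[0.47007547 0.06201047 0.13084595] 0.08571069567138587
side 0.68 med [0.4665 0.0725 0.0567] p2 [0.4477 0.0441 0.03  ] p98 [0.4899 0.085  0.0667]
scene 0.7 med [0.4866 0.0599 0.0514] p2 [0.4585 0.0389 0.0278] p98 [0.4961 0.0833 0.0625]
scene gear ((667.7034301757812, -72.55455017089844), 29.76124382019043)
scene gear ((658.2324829101562, 79.56697082519531), 4.897156238555908)
side gear ((664.610107421875, -69.94985961914062), 30.6882381439209)
side sleeve ((671.9721069335938, -138.3295135498047), 18.55315589904785)
```

The pinion is seated. Next, the gear at about (0.665, -0.072).

In the tool's units: 195 mm / 400 = 0.4875, -134 mm / 400 = -0.335.

Emit:
step_arm(
  rows=[
    [-0.03, 0.045, 0, 0, 0, 0],
    [-0.09, 0.13, 0, 0, 0, 0],
    [-0.15, 0.22, 0, 0, 0, 0],
    [-0.2125, 0.31, 0, 0, 0, 0],
    [-0.275, 0.4, 0, 0, 0, 0],
    [-0.32, 0.465, 0, 0, 0, 0],
    [-0.335, 0.4875, 0, 0, 0, 0],
    [-0.335, 0.4875, 0, 0, 0, 0],
  ],
)

```text
clock: 18.8
eef_pos: [0.6653, -0.0731, 0.1297]
orientation: [-180.0, 0.0, 89.9]
force: [-0.2, 0.2, 0.1]
finger_gap: 0.0856
finger_force: 0.0
```

In the tool's units: 112 mm / 400 = 0.28, 109 mm / 400 = 0.2725.

Emit:
step_arm(
  rows=[
    [0, 0, 0.025, 0, 0, 0],
    [0, 0, 0.0625, 0, 0, 0],
    [0, 0, 0.105, 0, 0, 0],
    [0, 0, 0.1475, 0, 0, 0],
    [0, 0, 0.1875, 0, 0, 0],
    [0, 0, 0.225, 0, 0, 0],
    [0, 0, 0.2525, 0, 0, 0],
    [0, 0, 0.2725, 0, 0, 0],
    [0, 0, 0.28, 0, 0, 0],
    [0, 0, 0.28, 0, 0, 0],
  ],
)

```text
clock: 19.8
eef_pos: [0.665, -0.072, 0.0183]
orientation: [-180.0, -0.0, 90.0]
force: [0.1, -0.2, 0.4]
finger_gap: 0.0856
finger_force: 0.0
```

Emit:
step_arm(
  rows=[
    [0, 0, 0, 0, 0, 0],
    [0, 0, 0, 0, 0, 0],
    [0, 0, 0, 0, 0, 0],
    [0, 0, 0, 0, 0, 0],
    [0, 0, 0, 0, 0, 0],
    [0, 0, 0, 0, 0, 0],
    [0, 0, 0, 0, 0, 0],
    [0, 0, 0, 0, 0, 0],
    [0, 0, 0, 0, 0, 0],
    [0, 0, 0, 0, 0, 0],
  ],
  gripper=0,
)

```text
clock: 20.8
eef_pos: [0.6657, -0.0721, 0.02]
orientation: [179.9, 0.0, 90.0]
force: [-1.0, 0.6, 4.8]
finger_gap: 0.0572
finger_force: 64.0
```

In the tool's units: -86 mm / 400 = -0.215, -84 mm / 400 = -0.21.

Emit:
step_arm(
  rows=[
    [0, 0, -0.0075, 0, 0, 0],
    [0, 0, -0.02, 0, 0, 0],
    [0, 0, -0.04, 0, 0, 0],
    [0, 0, -0.07, 0, 0, 0],
    [0, 0, -0.105, 0, 0, 0],
    [0, 0, -0.14, 0, 0, 0],
    [0, 0, -0.1725, 0, 0, 0],
    [0, 0, -0.1975, 0, 0, 0],
    [0, 0, -0.21, 0, 0, 0],
    [0, 0, -0.215, 0, 0, 0],
    [0, 0, -0.215, 0, 0, 0],
  ],
)

```text
clock: 21.9
eef_pos: [0.6649, -0.0719, 0.1045]
orientation: [-180.0, -0.0, 90.0]
force: [0.4, 0.1, -3.3]
finger_gap: 0.0572
finger_force: 64.6
```

In the tool's units: -194 mm / 400 = -0.485, -188 mm / 400 = -0.47.

Emit:
step_arm(
  rows=[
    [0.0125, -0.0375, 0, 0, 0, 0],
    [0.0325, -0.1125, 0, 0, 0, 0],
    [0.055, -0.1925, 0, 0, 0, 0],
    [0.08, -0.275, 0, 0, 0, 0],
    [0.105, -0.355, 0, 0, 0, 0],
    [0.1275, -0.425, 0, 0, 0, 0],
    [0.14, -0.47, 0, 0, 0, 0],
    [0.145, -0.485, 0, 0, 0, 0],
    [0.145, -0.485, 0, 0, 0, 0],
    [0.145, -0.485, 0, 0, 0, 0],
  ],
)

```text
clock: 22.9
eef_pos: [0.4723, -0.0143, 0.1047]
orientation: [179.9, 0.0, 90.0]
force: [0.2, 0.7, -2.0]
finger_gap: 0.0567
finger_force: 64.9
```

```bash
python3 chk.py gear|grep -v "pin "
```

```text
[ 0.47228764 -0.01426367  0.10473051] 0.056740408293388264
side 0.65 med [ 0.4732 -0.0052  0.1218] p2 [ 0.4465 -0.0622  0.0308] p98 [0.5002 0.0145 0.1256]
scene 0.76 med [ 0.4871 -0.0025  0.1179] p2 [ 0.3258 -0.0438 -0.0022] p98 [0.5088 0.0145 0.1216]
```

In the tool's units: 75 mm / 400 = 0.1875, 74.5 mm / 400 = 0.1863.

Emit:
step_arm(
  rows=[
    [0, 0, 0.02, 0, 0, 0],
    [0, 0, 0.05, 0, 0, 0],
    [0, 0, 0.08, 0, 0, 0],
    [0, 0, 0.11, 0, 0, 0],
    [0, 0, 0.1375, 0, 0, 0],
    [0, 0, 0.16, 0, 0, 0],
    [0, 0, 0.175, 0, 0, 0],
    [0, 0, 0.1813, 0, 0, 0],
    [0, 0, 0.185, 0, 0, 0],
    [0, 0, 0.1863, 0, 0, 0],
    [0, 0, 0.1875, 0, 0, 0],
    [0, 0, 0.1875, 0, 0, 0],
  ],
)

```text
clock: 24.3
eef_pos: [0.4713, -0.014, 0.0299]
orientation: [180.0, -0.0, 90.0]
force: [0.7, -0.2, -1.6]
finger_gap: 0.057
finger_force: 64.9
```

In the tool's units: 1 mm / 400 = 0.0025, 0.5 mm / 400 = 0.0013.

Emit:
step_arm(
  rows=[
    [0, 0, 0.0013, 0, 0, 0],
    [0, 0, 0.0025, 0, 0, 0],
    [0, 0, 0.0025, 0, 0, 0],
  ],
)

```text
clock: 24.6
eef_pos: [0.4714, -0.014, 0.0298]
orientation: [179.9, -0.0, 90.0]
force: [-3.8, 0.0, 13.6]
finger_gap: 0.057
finger_force: 66.5
```

Emit:
step_arm(
  rows=[
    [0, 0, 0, 0, 0, 0],
    [0, 0, 0, 0, 0, 0],
    [0, 0, 0, 0, 0, 0],
    [0, 0, 0, 0, 0, 0],
    [0, 0, 0, 0, 0, 0],
    [0, 0, 0, 0, 0, 0],
    [0, 0, 0, 0, 0, 0],
    [0, 0, 0, 0, 0, 0],
  ],
  gripper=1,
)

```text
clock: 25.4
eef_pos: [0.471, -0.014, 0.0286]
orientation: [180.0, -0.0, 90.0]
force: [-0.5, 0.5, -0.5]
finger_gap: 0.0856
finger_force: 0.0
```

In the tool's units: -102 mm / 400 = -0.255, -97 mm / 400 = -0.2425.

Emit:
step_arm(
  rows=[
    [0, 0, -0.01, 0, 0, 0],
    [0, 0, -0.03, 0, 0, 0],
    [0, 0, -0.065, 0, 0, 0],
    [0, 0, -0.1125, 0, 0, 0],
    [0, 0, -0.1625, 0, 0, 0],
    [0, 0, -0.2125, 0, 0, 0],
    [0, 0, -0.2425, 0, 0, 0],
    [0, 0, -0.255, 0, 0, 0],
    [0, 0, -0.255, 0, 0, 0],
  ],
)

```text
clock: 26.3
eef_pos: [0.4713, -0.014, 0.1311]
orientation: [179.9, -0.0, 90.0]
force: [-0.3, 0.4, 0.7]
finger_gap: 0.0851
finger_force: 0.0
```

```bash
python3 chk.py gear|grep -v "pin "
```

```text
[ 0.47126901 -0.01402531  0.13111717] 0.0850677280763368
side 0.89 med [ 0.4674 -0.0072  0.0474] p2 [ 0.4426 -0.0433  0.0292] p98 [0.4987 0.0145 0.0519]
scene 0.62 med [ 0.4872 -0.0144  0.0433] p2 [ 0.4466 -0.0426  0.0257] p98 [0.5023 0.0132 0.047 ]
```

The gear is seated. Last, the sleeve.

In the tool's units: 196 mm / 400 = 0.49, -128 mm / 400 = -0.32.

Emit:
step_arm(
  rows=[
    [-0.03, 0.045, 0, 0, 0, 0],
    [-0.085, 0.13, 0, 0, 0, 0],
    [-0.145, 0.22, 0, 0, 0, 0],
    [-0.205, 0.3125, 0, 0, 0, 0],
    [-0.2625, 0.4025, 0, 0, 0, 0],
    [-0.305, 0.4675, 0, 0, 0, 0],
    [-0.32, 0.49, 0, 0, 0, 0],
    [-0.32, 0.49, 0, 0, 0, 0],
  ],
)

```text
clock: 27.3
eef_pos: [0.6669, -0.1429, 0.1289]
orientation: [-179.9, 0.0, 89.9]
force: [-1.0, -0.2, 0.3]
finger_gap: 0.0854
finger_force: 0.0
```

In the tool's units: 107 mm / 400 = 0.2675, 105 mm / 400 = 0.2625.

Emit:
step_arm(
  rows=[
    [0, 0, 0.025, 0, 0, 0],
    [0, 0, 0.0625, 0, 0, 0],
    [0, 0, 0.105, 0, 0, 0],
    [0, 0, 0.1475, 0, 0, 0],
    [0, 0, 0.1875, 0, 0, 0],
    [0, 0, 0.225, 0, 0, 0],
    [0, 0, 0.25, 0, 0, 0],
    [0, 0, 0.2625, 0, 0, 0],
    [0, 0, 0.2675, 0, 0, 0],
    [0, 0, 0.2675, 0, 0, 0],
  ],
)

```text
clock: 28.3
eef_pos: [0.6672, -0.1421, 0.0238]
orientation: [180.0, 0.0, 90.0]
force: [0.7, 0.1, -0.4]
finger_gap: 0.0853
finger_force: 0.0
```

Emit:
step_arm(
  rows=[
    [0, 0, 0, 0, 0, 0],
    [0, 0, 0, 0, 0, 0],
    [0, 0, 0, 0, 0, 0],
    [0, 0, 0, 0, 0, 0],
    [0, 0, 0, 0, 0, 0],
    [0, 0, 0, 0, 0, 0],
    [0, 0, 0, 0, 0, 0],
    [0, 0, 0, 0, 0, 0],
    [0, 0, 0, 0, 0, 0],
    [0, 0, 0, 0, 0, 0],
  ],
  gripper=0,
)

```text
clock: 29.3
eef_pos: [0.6674, -0.1421, 0.0243]
orientation: [179.9, 0.0, 90.0]
force: [-1.1, -0.3, 4.5]
finger_gap: 0.0361
finger_force: 60.2
```

In the tool's units: -86 mm / 400 = -0.215, -84 mm / 400 = -0.21.

Emit:
step_arm(
  rows=[
    [0, 0, -0.0075, 0, 0, 0],
    [0, 0, -0.02, 0, 0, 0],
    [0, 0, -0.04, 0, 0, 0],
    [0, 0, -0.07, 0, 0, 0],
    [0, 0, -0.105, 0, 0, 0],
    [0, 0, -0.14, 0, 0, 0],
    [0, 0, -0.1725, 0, 0, 0],
    [0, 0, -0.1975, 0, 0, 0],
    [0, 0, -0.21, 0, 0, 0],
    [0, 0, -0.215, 0, 0, 0],
    [0, 0, -0.215, 0, 0, 0],
  ],
)

```text
clock: 30.4
eef_pos: [0.6669, -0.142, 0.1096]
orientation: [-180.0, -0.0, 90.0]
force: [0.4, 0.5, -0.9]
finger_gap: 0.036
finger_force: 60.0
```

In the tool's units: -195 mm / 400 = -0.4875, -189 mm / 400 = -0.4725.

Emit:
step_arm(
  rows=[
    [0.0125, -0.0375, 0, 0, 0, 0],
    [0.0325, -0.1125, 0, 0, 0, 0],
    [0.055, -0.1925, 0, 0, 0, 0],
    [0.0775, -0.275, 0, 0, 0, 0],
    [0.1, -0.355, 0, 0, 0, 0],
    [0.1175, -0.4275, 0, 0, 0, 0],
    [0.1275, -0.4725, 0, 0, 0, 0],
    [0.1325, -0.4875, 0, 0, 0, 0],
    [0.1325, -0.4875, 0, 0, 0, 0],
    [0.1325, -0.4875, 0, 0, 0, 0],
  ],
)

```text
clock: 31.4
eef_pos: [0.4732, -0.0892, 0.1097]
orientation: [179.9, 0.0, 90.0]
force: [0.0, -0.0, -1.8]
finger_gap: 0.0362
finger_force: 60.3
```

```bash
python3 chk.py sleeve; python3 - <<'E'
from h import *
d=optics.get_image("scene");cv2.imwrite("pics/s4.png",d["img"][80:330,160:480,::-1].repeat(2,0).repeat(2,1))
E
```

```text
[ 0.47324935 -0.08917521  0.10968406] 0.03620743171367323
side 0.93 med [ 0.4737 -0.0766  0.1356] p2 [ 0.4559 -0.2922  0.0021] p98 [ 0.5511 -0.07    0.1542]
side pin 0.1365 735 [0.467  0.1394 0.0471]
side pin 0.0615 792 [0.467  0.065  0.0621]
side pin -0.0135 670 [ 0.4678 -0.0108  0.0489]
side pin -0.0885 123 [ 0.4699 -0.0853  0.0598]
scene 0.84 med [ 0.4852 -0.0766  0.1223] p2 [ 0.4638 -0.108   0.1024] p98 [ 0.4934 -0.0716  0.1474]
scene pin 0.1365 424 [0.4755 0.135  0.0442]
scene pin 0.0615 568 [0.4853 0.0603 0.0581]
scene pin -0.0135 437 [ 0.4764 -0.0131  0.0457]
scene pin -0.0885 119 [ 0.476  -0.0884  0.0597]
```

View pics/s4.png

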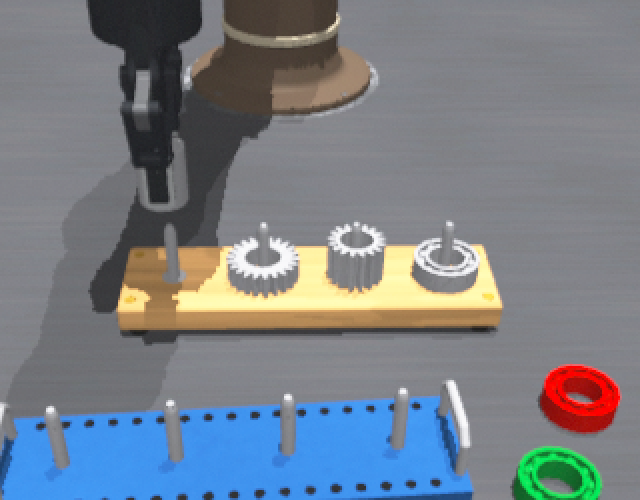

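The gear (262,265), pinion (355,255) and bearing (445,265) lie flat on their pins. The sleeve (162,175) hangs above the last pin (172,255). Lowering it.

In the tool's units: 75.5 mm / 400 = 0.1888, 75 mm / 400 = 0.1875.

Emit:
step_arm(
  rows=[
    [0, -0.0025, 0.02, 0, 0, 0],
    [0, -0.0025, 0.05, 0, 0, 0],
    [0, -0.0025, 0.08, 0, 0, 0],
    [0, -0.0025, 0.11, 0, 0, 0],
    [0, -0.0025, 0.1375, 0, 0, 0],
    [0, -0.0025, 0.16, 0, 0, 0],
    [0, -0.0025, 0.175, 0, 0, 0],
    [0, -0.0025, 0.1825, 0, 0, 0],
    [0, -0.0025, 0.1863, 0, 0, 0],
    [0, -0.0025, 0.1875, 0, 0, 0],
    [0, -0.0025, 0.1888, 0, 0, 0],
    [0, -0.0025, 0.1888, 0, 0, 0],
  ],
)

```text
clock: 32.85
eef_pos: [0.4712, -0.0891, 0.0344]
orientation: [180.0, 0.0, 90.0]
force: [0.2, -0.5, -1.4]
finger_gap: 0.0359
finger_force: 60.3
```

In the tool's units: 0.8 mm / 400 = 0.002, 0.5 mm / 400 = 0.0013.

Emit:
step_arm(
  rows=[
    [0, 0, 0.0013, 0, 0, 0],
    [0, 0, 0.002, 0, 0, 0],
    [0, 0, 0.002, 0, 0, 0],
  ],
)

```text
clock: 33.15
eef_pos: [0.4713, -0.089, 0.0342]
orientation: [180.0, 0.0, 90.0]
force: [-3.8, -0.0, 8.3]
finger_gap: 0.0358
finger_force: 61.3
```

Emit:
step_arm(
  rows=[
    [0, 0, 0, 0, 0, 0],
    [0, 0, 0, 0, 0, 0],
    [0, 0, 0, 0, 0, 0],
    [0, 0, 0, 0, 0, 0],
    [0, 0, 0, 0, 0, 0],
    [0, 0, 0, 0, 0, 0],
    [0, 0, 0, 0, 0, 0],
    [0, 0, 0, 0, 0, 0],
  ],
  gripper=1,
)

```text
clock: 33.95
eef_pos: [0.471, -0.089, 0.0333]
orientation: [-180.0, -0.0, 90.0]
force: [0.0, 0.5, 0.0]
finger_gap: 0.0854
finger_force: 0.0
```

In the tool's units: -150 mm / 400 = -0.375, -145 mm / 400 = -0.3625.

Emit:
step_arm(
  rows=[
    [0, 0, -0.01, 0, 0, 0],
    [0, 0, -0.03, 0, 0, 0],
    [0, 0, -0.065, 0, 0, 0],
    [0, 0, -0.1125, 0, 0, 0],
    [0, 0, -0.1625, 0, 0, 0],
    [0, 0, -0.225, 0, 0, 0],
    [0, 0, -0.2875, 0, 0, 0],
    [0, 0, -0.3375, 0, 0, 0],
    [0, 0, -0.3625, 0, 0, 0],
    [0, 0, -0.375, 0, 0, 0],
    [0, 0, -0.375, 0, 0, 0],
  ],
)

```text
clock: 35.05
eef_pos: [0.471, -0.089, 0.1835]
orientation: [180.0, 0.0, 90.0]
force: [0.6, 0.4, 0.0]
finger_gap: 0.0854
finger_force: 0.0
```

```bash
python3 chk.py sleeve|grep -v "pin "; python3 - <<'E'
from h import *
d=optics.get_image("side");cv2.imwrite("pics/s5.png",d["img"][140:400,170:470,::-1].repeat(2,0).repeat(2,1))
E
```

```text
[ 0.47104466 -0.08903192  0.18352496] 0.08544632017421921
side 0.63 med [ 0.4679 -0.0778  0.0607] p2 [ 0.4529 -0.106   0.0297] p98 [ 0.4873 -0.0697  0.0767]
scene 0.67 med [ 0.4866 -0.089   0.0576] p2 [ 0.4574 -0.1076  0.0275] p98 [ 0.4926 -0.0719  0.0729]
```

View pics/s5.png

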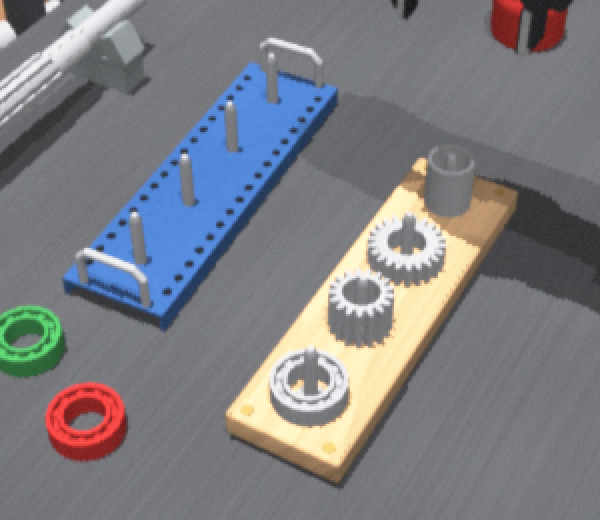

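All four parts stand flat on the wooden pins: sleeve (450,180), gear (407,245), pinion (361,305) and bearing (309,385). That is the original order, the gripper is clear, and the look-alikes are untouched.

```bash
python3 -c "
from station import ctrl
print(ctrl.close_job())"
```

```text
the job is handed in; nothing more can be done
None
```

The bearing, pinion, gear and sleeve now lie flat on the wooden assembly rack in that order from left to right, all released, and I handed the job in after about 35 s of robot time.

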